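# Put the chopping boards away by thickness

### The arm

A 6-joint arm with a two-finger parallel gripper is mounted at the origin on the work surface. World frame = base frame: x ahead of the robot, y to its left, z up, the work surface at z = 0. Lengths are in m, angles in rad, forces in N, time in s.
With the tool pointing down it reaches from about 0.325 to 0.85 m from the base axis. Payload 4.4 kg.
Tool frame: the origin (TCP) lies on the centre line of the jaws, within the pads' length; the fingertips stand 14 mm ahead of it and the grasp point (between the pads) lies 5 mm behind it; z points along the fingers, y is the line along which they close (so a half turn about z gives the same grasp; the last joint's range is limited). The gripper opens to 94 mm and grips with 3 to 60 N. Pads are 16 mm wide; open, the fingers measure 119 mm over their backs; the gripper's body (75 mm by 177 mm) begins 78 mm behind the grasp point.
Start: joints at [1.024, 0.207, 1.542, -0, 1.393, -0.15], TCP at [0.222, 0.53, 0.219] pointing down, gripper open.
Joint ranges: [-2.73, 2.73], [-0.86, 2.22], [0.23, 2.46], [-1.11, 4.25], [0.08, 2.63], [-2.82, 2.82]. Speed limits (rad/s): [2.79, 2.79, 3.14, 3.14, 3.14, 3.14].

### API

Orientations are given as a unit quaternion [x, y, z, w].
In Python, from station import observe, read_camera, finish_job gives the robot as it stands.
- The arm moves only by the tool play_rows, never from a script. Its argument "moves" is a list that holds one entry, the list of rows, each a list of 7 numbers: the shift along the tool's x, y, z in units of 0.025 m (1.0 is 0.025 m), then the turn, a rotation vector about the tool's x, y, z in units of 0.08 rad (1.0 is 0.08 rad), then the opening, from -1 (shut) to 1 (fully open), so that 0 is half open. A call has exactly 10 rows; each row shifts and turns the commanded pose from where the row before left it, along the tool's axes as they then stand; what a row does not reach is not made up. A row lasts 1/10 s, in which the tool goes at most 50 mm and 8.59 degrees, less where a joint would pass 70% of its speed; a pose out of reach is approached as far as the arm can. A call with a number of a shift or a turn outside -1 to 1 is refused whole. A call with a gripper value outside its range is refused whole. The fingers move at their own pace and stop on an object; "grip_force" is the grip in N (left out, the last holds). Time passes only in rows, so rows that do not move let the fingers close, or fill a call up. It gives the time, the measured TCP pose, the force, the opening and the grip force at its end, in the units of the state.
- observe(): the state, without advancing time (a new reading comes with each control period).
- read_camera(name): name is "side" or "top"; returns a dict with "color" (400x640x3 uint8, blue, green, red), "depth" (400x640 float32, m along the optical axis (not along the pixel's ray), 0 where there is no reading), "vertical_fov" (degrees; the focal length in pixels is half the picture's height over the tangent of half this angle, whatever the lens; pixels are square), "cx", "cy" (the principal point, pixels), "world_from_camera" (4x4, takes a point from camera to world coordinates). Camera axes: x right, y down, z forward; pixel columns grow to the right and rows downward; lengths in m; the calibration is good to about 2 mm. A picture is of the moment at which its call begins.
- finish_job(): hands the job in; it is judged then, once.
The state is a dict: "time": time; "qpos": joint angles; "qvel": joint speeds; "effort": joint torques, N m; "tcp_pos": TCP position; "tool_rot": TCP orientation; "force": force on the tool from outside, world axes, zero at the start; "wrist_torque": the same for the moment, N m; "finger_gap": opening from 0.0 (shut) to 1.0 (fully open); "grip_force": force on a finger pad.
Only numpy, scipy, OpenCV 4.12 (cv2) and the standard library are available. Lean on these libraries where they do the work, as an engineer would, in place of code of your own. Each camera call takes 0.05 s, during which the arm holds its last target. There are 200 camera calls.

### The job

Move the four white chopping boards from the black drying rack to the wooden storage rack, each standing upright and fully down in the slot made for its thickness (thinnest board in the narrowest slot, and so on up to the thickest in the widest). Lower each board into its slot rather than dropping it in, and leave the sauce bottle between the racks standing where it is.

Things in the scene. Friction and masses are not known exactly. Their poses are not given: they have to be found in the camera images.
- board_a: The thinnest of four white plastic chopping boards, 10 mm thick, about 136 g; all are 130 mm long, 110 mm high as they stand on edge. Starts upright in one of the drying rack's places, lower edge 12 mm above the table. Origin: centre of its lower edge face. x: across its thickness, y: along its length, z: up (half a turn about z is the same).
- board_b: The second thinnest of four white plastic chopping boards, 18 mm thick, about 245 g; all are 130 mm long, 110 mm high as they stand on edge. Starts upright in one of the drying rack's places, lower edge 12 mm above the table. Origin: centre of its lower edge face. x: across its thickness, y: along its length, z: up (half a turn about z is the same).
- board_c: The second thickest of four white plastic chopping boards, 27 mm thick, about 367 g; all are 130 mm long, 110 mm high as they stand on edge. Starts upright in one of the drying rack's places, lower edge 12 mm above the table. Origin: centre of its lower edge face. x: across its thickness, y: along its length, z: up (half a turn about z is the same).
- board_d: The thickest of four white plastic chopping boards, 36 mm thick, about 489 g; all are 130 mm long, 110 mm high as they stand on edge. Starts upright in one of the drying rack's places, lower edge 12 mm above the table. Origin: centre of its lower edge face. x: across its thickness, y: along its length, z: up (half a turn about z is the same).
- slot_a: Fixed light wooden block, 71 x 174 x 53 mm high, with a central open-topped slot 18 mm wide (x) and 154 mm long (y) for the thinnest board. Origin: centre of its underside, 12 mm above the table; black slot floor 8 mm above it. Side walls end 53 mm above it, the top 10 mm flaring 6 mm outward each side; end walls 38 mm. One of four in a row, 72 mm apart, shuffled order, alike but for the slot.
- slot_b: Fixed light wooden block, 71 x 174 x 53 mm high, with a central open-topped slot 26 mm wide (x) and 154 mm long (y) for the second thinnest board. Origin: centre of its underside, 12 mm above the table; black slot floor 8 mm above it. Side walls end 53 mm above it, the top 10 mm flaring 6 mm outward each side; end walls 38 mm. One of four in a row, 72 mm apart, shuffled order, alike but for the slot.
- slot_c: Fixed light wooden block, 71 x 174 x 53 mm high, with a central open-topped slot 35 mm wide (x) and 154 mm long (y) for the second thickest board. Origin: centre of its underside, 12 mm above the table; black slot floor 8 mm above it. Side walls end 53 mm above it, the top 10 mm flaring 6 mm outward each side; end walls 38 mm. One of four in a row, 72 mm apart, shuffled order, alike but for the slot.
- slot_d: Fixed light wooden block, 71 x 174 x 53 mm high, with a central open-topped slot 44 mm wide (x) and 154 mm long (y) for the thickest board. Origin: centre of its underside, 12 mm above the table; black slot floor 8 mm above it. Side walls end 53 mm above it, the top 10 mm flaring 6 mm outward each side; end walls 38 mm. One of four in a row, 72 mm apart, shuffled order, alike but for the slot.
- drying_rack: Fixed black tray, 300 x 174 x 12 mm, the boards standing free on it in four places 72 mm apart along its x, in shuffled order, at least 30 mm clear between neighbours. Five steel hoops, 55 mm high, run along y beside and midway between the places. Origin: centre of its underside, on the table. It and the storage rack may swap sides.
- sauce_bottle: Cream-coloured squeeze bottle with a pointed top, 54 mm across, 135 mm high, standing loose on the table between the two racks. Origin: centre of its underside, z up. To be left standing where it is.
Things that resemble listed ones, but are neither listed nor needed, are in the scene too. Leave any red look-alike of the board_d alone. Leave any purple look-alike of the board_a alone.

How it is judged:
At the end, for the whole second after the job is handed in: Each board is in its own slot: lower edge centre within 10 mm of the slot centre across and 18 mm along, at most 6 mm above the slot floor, leaning under 0.25 rad, in line within 0.15 rad, at rest. The sauce bottle stands (tilt under 0.2 rad) within 40 mm of its start (x of board_a in the frame of slot_a between -0.01 and 0.01 m and y of board_a in the frame of slot_a between -0.018 and 0.018 m and z of board_a in the frame of slot_a below 0.014 m and angle between each of board_a, board_b, board_c, board_d's own z axis and vertical below 0.25 rad and angle between the y axis of board_a and the y axis of slot_a, either way round below 0.15 rad and linear speed of each of board_a, board_b, board_c, board_d below 0.02 m/s and angular speed of each of board_a, board_b, board_c, board_d below 0.2 rad/s and x of board_b in the frame of slot_b between -0.01 and 0.01 m and y of board_b in the frame of slot_b between -0.018 and 0.018 m and z of board_b in the frame of slot_b below 0.014 m and angle between the y axis of board_b and the y axis of slot_b, either way round below 0.15 rad and x of board_c in the frame of slot_c between -0.01 and 0.01 m and y of board_c in the frame of slot_c between -0.018 and 0.018 m and z of board_c in the frame of slot_c below 0.014 m and angle between the y axis of board_c and the y axis of slot_c, either way round below 0.15 rad and x of board_d in the frame of slot_d between -0.01 and 0.01 m and y of board_d in the frame of slot_d between -0.018 and 0.018 m and z of board_d in the frame of slot_d below 0.014 m and angle between the y axis of board_d and the y axis of slot_d, either way round below 0.15 rad and distance of sauce_bottle from where it was at the start of the episode below 0.04 m and angle between sauce_bottle's own z axis and vertical below 0.2 rad); the robot touches nothing.
It fails at once if a board is dropped into its slot (faster than 0.6 m/s as it enters) ((horizontal distance between board_a and slot_a below 0.03 m and z of board_a in the frame of slot_a below 0.05 m and linear speed of board_a above 0.6 m/s) or (horizontal distance between board_b and slot_b below 0.03 m and z of board_b in the frame of slot_b below 0.05 m and linear speed of board_b above 0.6 m/s) or (horizontal distance between board_c and slot_c below 0.03 m and z of board_c in the frame of slot_c below 0.05 m and linear speed of board_c above 0.6 m/s) or (horizontal distance between board_d and slot_d below 0.03 m and z of board_d in the frame of slot_d below 0.05 m and linear speed of board_d above 0.6 m/s)).
It fails at once if the sauce bottle is knocked over (angle between sauce_bottle's own z axis and vertical above 0.6 rad).
It also fails if it takes over 125 s, if anything falls off the work surface, if the arm or the gripper's body presses on something with over 40 N, if the wrist force passes 120 N, or if a joint passes its speed limit or range.

## Working session

There is one attempt and no reset: what is moved stays moved. The work goes in short steps, Python scripts to look and compute and a tool call to move; the robot and the scene stay as the last step left them, time stands still between calls to the robot, and variables do not carry over. Pictures are saved under pics/ and viewed, at most 14 in all, crops included, and the job is handed in when it is done.

Besides the shell and the picture viewer there is one more tool, called after ">>>" as a command line: name --argument value ..., lists and objects as JSON in quotes. play_rows: Moves the arm, as the interface text tells. Shifts and turns lie within -1 to 1; 1 stands for 0.025 m of shift or 0.08 rad of turn. Its arguments: {"type":"object","properties":{"moves":{"type":"array","items":{"type":"array","items":{"type":"array","items":{"type":"number"}}}},"grip_force":{"type":"number"}},"required":["moves"]}

```bash
mkdir -p pics; cat > h.py <<'E'
import numpy as np, cv2
from station import observe, read_camera, finish_job
def cloud(c):
    h,w=c["depth"].shape; f=h/2/np.tan(np.radians(c["vertical_fov"])/2)
    v,u=np.mgrid[:h,:w]; z=c["depth"]
    p=np.stack([(u-c["cx"])/f*z,(v-c["cy"])/f*z,z,np.ones_like(z)],-1)
    return (p@np.array(c["world_from_camera"]).T)[...,:3]
E
python3 - <<'E'
from h import *
o=observe(); print(o)
for n in("top","side"):
    c=read_camera(n); cv2.imwrite(f"pics/{n}0.png",c["color"]); np.savez(f"{n}0.npz",color=c["color"],P=cloud(c),depth=c["depth"])
    print(n,c["vertical_fov"],c["cx"],c["cy"],np.round(c["world_from_camera"],3).tolist())
E
```

```text
{'time': 0.0, 'qpos': array([ 1.02349475e+00,  2.07432080e-01,  1.54291999e+00, -1.38619105e-05,
        1.39350657e+00, -1.50498004e-01]), 'qvel': array([-0.00066906, -0.00025015, -0.00055587, -0.00088635,  0.00038922,
       -0.00012781]), 'effort': array([-6.69071997e-04, -3.70873082e+01, -2.81415188e+01,  6.97656046e-02,
        3.61596525e-02, -1.68768597e-04]), 'tcp_pos': array([0.2218308 , 0.52965397, 0.21830004]), 'tool_rot': array([ 1.97101390e-01,  9.80382455e-01, -1.06706111e-03, -3.80919588e-04]), 'force': array([0.2601515 , 0.19244401, 0.18742615]), 'wrist_torque': array([-0.00098963, -0.04339039, -0.06967207]), 'grip_force': 0.0, 'finger_gap': 0.9997536446601534}
top 48.821645082802846 311.93307593030994 198.28389591571155 [[-0.025, -0.997, 0.073, 0.355], [-0.999, 0.027, 0.019, 0.053], [-0.021, -0.073, -0.997, 1.312], [0.0, 0.0, 0.0, 1.0]]
side 48.08258474644967 313.20683438343286 192.17090511801993 [[0.763, -0.438, 0.475, -0.057], [-0.646, -0.514, 0.565, -0.554], [-0.003, -0.738, -0.675, 0.808], [0.0, 0.0, 0.0, 1.0]]
```

View pics/top0.png

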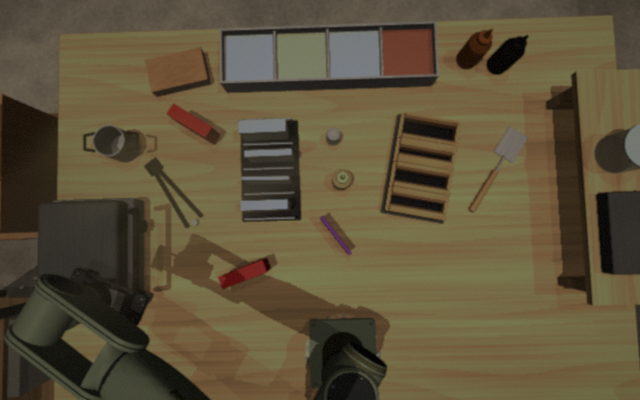

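View pics/side0.png

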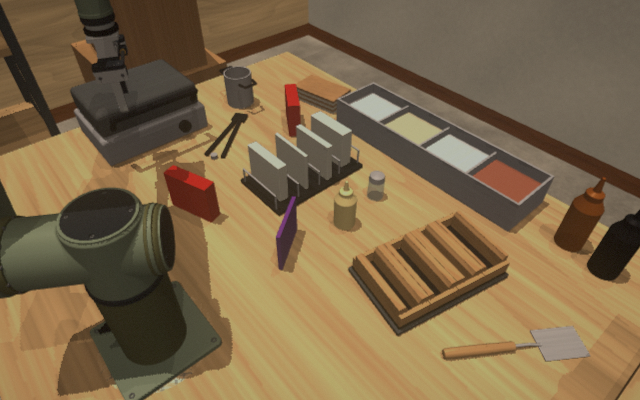

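The drying rack with the white boards is on the left (top view about u 270, v 170). The storage rack is on the right (about 420, 167), the bottle at (343, 180), and the red and purple look-alikes stand apart. Next I measure these.

```bash
python3 - <<'E'
from h import *
d=np.load("top0.npz"); P=d["P"]; C=d["color"].astype(int); hsv=cv2.cvtColor(d["color"],cv2.COLOR_BGR2HSV)
Z=P[...,2]
# sauce bottle
b=P[165:197,328:358].reshape(-1,3); b=b[(b[:,2]>0.03)&(b[:,2]<.16)]; print("bottle",np.median(b,0),b[:,2].max(), b.min(0), b.max(0))
print("img white", C[125,262], hsv[125,262])
m=((Z>0.108)&(Z<0.14)); m[:, :225]=0; m[:,310:]=0; m[:105]=0; m[230:]=0
n,l,s,ce=cv2.connectedComponentsWithStats(m.astype(np.uint8))
for i in range(1,n):
    if s[i,4]<40: continue
    q=P[l==i]; r=cv2.minAreaRect((q[:,:2]*1000).astype(np.float32)); print("board",s[i],np.round(r[0],1),np.round(r[1],1),round(r[2],1),round(q[:,2].mean(),4))
# storage
m=((Z>0.035)&(Z<0.085)); m[:,:375]=0; m[:,470:]=0; m[:105]=0; m[230:]=0
n,l,s,ce=cv2.connectedComponentsWithStats(m.astype(np.uint8))
for i in range(1,n):
    if s[i,4]<40: continue
    q=P[l==i]; r=cv2.minAreaRect((q[:,:2]*1000).astype(np.float32)); print("rack",s[i],np.round(r[0],1),np.round(r[1],1),round(r[2],1),q[:,2].mean())
m=((Z<0.032)&(Z>.012)); m[:,:385]=0; m[:,460:]=0; m[:110]=0; m[225:]=0
m=((hsv[...,2]<45)).astype(np.uint8); m[:,:385]=0; m[:,460:]=0; m[:110]=0; m[225:]=0
n,l,s,ce=cv2.connectedComponentsWithStats(m)
for i in range(1,n):
    if s[i,4]<40: continue
    q=P[l==i]; r=cv2.minAreaRect((q[:,:2]*1000).astype(np.float32)); print("slot",s[i],np.round(r[0],1),np.round(r[1],1),round(r[2],1),q[:,2].mean())
cv2.imwrite("pics/topz.png",cv2.resize(d["color"][105:235,225:465],None,fx=3.3,fy=3.3,interpolation=cv2.INTER_CUBIC))
# drying tray dark
E
```

```text
bottle [ 0.49430082 -0.00525531  0.09204277] 0.13799293352726938 [ 0.4719605  -0.03248407  0.03244193] [0.52564177 0.01870041 0.13799293]
img white [124 125 120] [ 84  10 125]
board [238 119  48  16 663] [645.7 209.4] [ 38.1 128.7] 0.5 0.1218
board [244 149  48   9 346] [570.7 194.1] [ 19.  129.3] 0.4 0.1216
board [241 176  48   5 198] [501.4 203.4] [128.6  10.7] 89.7 0.1209
board [239 199  49  12 485] [428.3 208.6] [ 27.5 129.8] 0.6 0.1218
rack [ 384  112   77  109 4224] [ 531.5 -243. ] [176.3 288.1] 78.2 0.05963529802844242
slot [403 119  52  21 676] [ 542.4 -117.5] [127.7 490.8] 33.2 0.026546220058993018
slot [385 130  12  69  84] [ 545.5 -156.2] [  2.6 206.6] 78.3 0.018258461263079756
slot [399 148  52  12 231] [ 498.3 -115.9] [ 97.7 432.5] 27.6 0.030281500685874208
slot [395 169  52  19 552] [ 460.2 -119.6] [ 95.4 393.2] 17.8 0.02608349186178782
slot [391 195  52  16 403] [ 413.1 -119.4] [ 66.6 358. ] 8.2 0.02424149388849739
```

View pics/topz.png

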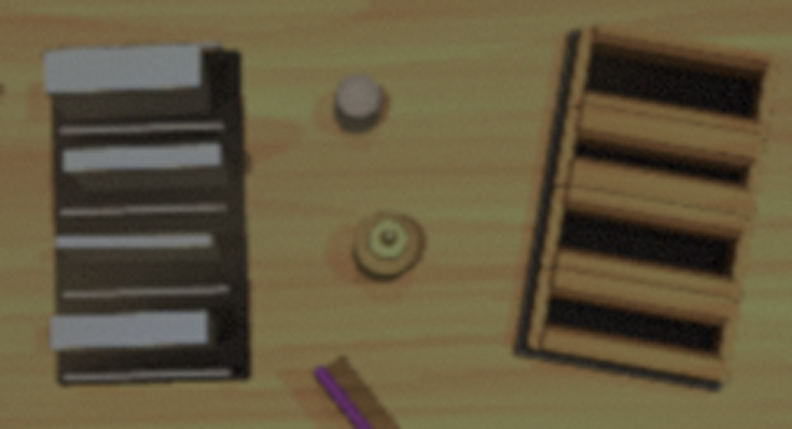

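```bash
python3 - <<'E'
from h import *
d=np.load("top0.npz"); P=d["P"]; Z=P[...,2]
m=(Z>0.056)&(Z<0.085); m[:,:375]=0; m[:,470:]=0; m[:105]=0; m[230:]=0
q=(P[m][:,:2]*1000).astype(np.float32); r=cv2.minAreaRect(q); print(r, Z[m].mean())
a=np.radians(-11.8); ex=np.array([np.cos(a),np.sin(a)]); ey=np.array([-np.sin(a),np.cos(a)]); c=np.array(r[0])
reg=P[105:230,375:470].reshape(-1,3); xy=reg[:,:2]*1000-c; X=xy@ex; Y=xy@ey
for lo,hi in((-60,0),(0,60)):
    k=(Y>lo)&(Y<hi)&(abs(X)<150)
    b=np.floor(X[k]/4).astype(int); z=reg[k,2]*1000
    print(lo,[(int(i*4+2),int(np.median(z[b==i]))) for i in np.unique(b)])
k=(abs(X)<130)&(reg[:,2]>.06)
print("Y ext",np.percentile(Y[k],[1,99]))
E
```

```text
((531.5352783203125, -241.16595458984375), (168.76773071289062, 288.8692932128906), 77.58934783935547) 0.0640075491245103
-60 [(-150, 8), (-146, 11), (-142, 56), (-138, 66), (-134, 65), (-130, 65), (-126, 63), (-122, 56), (-118, 20), (-114, 19), (-110, 20), (-106, 18), (-102, 20), (-98, 20), (-94, 48), (-90, 62), (-86, 65), (-82, 65), (-78, 65), (-74, 64), (-70, 65), (-66, 64), (-62, 65), (-58, 64), (-54, 57), (-50, 21), (-46, 20), (-42, 20), (-38, 19), (-34, 20), (-30, 18), (-26, 20), (-22, 19), (-18, 40), (-14, 60), (-10, 65), (-6, 64), (-2, 65), (2, 65), (6, 65), (10, 65), (14, 65), (18, 64), (22, 62), (26, 58), (34, 21), (38, 20), (42, 19), (46, 45), (50, 61), (54, 64), (58, 64), (62, 65), (66, 65), (70, 65), (74, 65), (78, 65), (82, 62), (86, 55), (94, 22), (98, 19), (102, 19), (106, 19), (110, 20), (114, 20), (118, 20), (122, 20), (126, 19), (130, 39), (134, 61), (138, 65), (142, 64)]
0 [(-150, 10), (-146, 11), (-142, 55), (-138, 64), (-134, 64), (-130, 64), (-126, 62), (-122, 59), (-118, 20), (-114, 20), (-110, 20), (-106, 19), (-102, 19), (-98, 20), (-94, 49), (-90, 62), (-86, 65), (-82, 64), (-78, 64), (-74, 64), (-70, 64), (-66, 65), (-62, 65), (-58, 62), (-54, 55), (-50, 21), (-46, 18), (-42, 19), (-38, 21), (-34, 19), (-30, 19), (-26, 19), (-22, 20), (-18, 41), (-14, 62), (-10, 65), (-6, 65), (-2, 65), (2, 64), (6, 64), (10, 65), (14, 65), (18, 64), (22, 63), (26, 58), (34, 23), (38, 20), (42, 19), (46, 42), (50, 63), (54, 66), (58, 64), (62, 65), (66, 64), (70, 65), (74, 64), (78, 65), (82, 62), (86, 56), (94, 21), (98, 19), (102, 20), (106, 20), (110, 19), (114, 20), (118, 21), (122, 20), (126, 20), (130, 40), (134, 62), (138, 65), (142, 65), (146, 62)]
Y ext [-76.7457524   74.63852006]
```

Top view: the boards, far to near, are d, b, a, c. The slots, far to near, are d, a, c, b. The rack centre is about (0.5315, -0.242) with yaw -12°. The thickest board comes first: turn the tool, then go above it.

>>> play_rows --moves '[[[0, 0, 0, 0, 0, 1, 0.15], [0, 0, 0, 0, 0, 1, 0.15], [0, 0, 0, 0, 0, 1, 0.15], [0, 0, 0, 0, 0, 1, 0.15], [0, 0, 0, 0, 0, 1, 0.15], [0, 0, 0, 0, 0, 1, 0.15], [0, 0, 0, 0, 0, 1, 0.15], [0, 0, 0, 0, 0, 1, 0.15], [0, 0, 0, 0, 0, 1, 0.15], [0, 0, 0, 0, 0, 1, 0.15]]]' --grip_force 40

```text
time: 1.1
tcp_pos: [0.222, 0.5299, 0.2187]
tool_rot: [0.565, 0.825, -0.001, 0.0]
force: [-0.2, -0.4, 1.0]
finger_gap: 0.574
grip_force: 0.0
```

>>> play_rows --moves '[[[0, 0, 0, 0, 0, 1, 0.15], [0, 0, 0, 0, 0, 1, 0.15], [0, 0, 0, 0, 0, 1, 0.15], [0, 0, 0, 0, 0, 1, 0.15], [0, 0, 0, 0, 0, 0.7, 0.15], [-0.75, 1, 0, 0, 0, 0, 0.15], [-0.75, 1, 0, 0, 0, 0, 0.15], [-0.75, 1, 0, 0, 0, 0, 0.15], [-0.75, 1, 0, 0, 0, 0, 0.15], [-0.75, 1, 0, 0, 0, 0, 0.15]]]'

```text
time: 2.1
tcp_pos: [0.3476, 0.4352, 0.2188]
tool_rot: [0.708, 0.706, -0.001, -0.0]
force: [0.4, -0.0, 0.4]
finger_gap: 0.575
grip_force: 0.0
```

>>> play_rows --moves '[[[-0.75, 1, 0, 0, 0, 0, 0.15], [-0.75, 1, 0, 0, 0, 0, 0.15], [-0.75, 1, 0, 0, 0, 0, 0.15], [-0.75, 1, 0, 0, 0, 0, 0.15], [-0.75, 1, 0, 0, 0, 0, 0.15], [-0.75, 1, 0, 0, 0, 0, 0.15], [-0.75, 1, 0, 0, 0, 0, 0.15], [-0.75, 1, 0, 0, 0, 0, 0.15], [-0.75, 1, 0, 0, 0, 0, 0.15], [0, 0, 0, 0, 0, 0, 0.15]]]'

```text
time: 3.1
tcp_pos: [0.5741, 0.2642, 0.2185]
tool_rot: [0.709, 0.705, -0.0, 0.001]
force: [-0.2, -0.1, -0.4]
finger_gap: 0.576
grip_force: 0.0
```

>>> play_rows --moves '[[[-0.73, 0.95, 0, 0, 0, 0, 0.15], [-0.73, 0.95, 0, 0, 0, 0, 0.15], [-0.73, 0.95, 0, 0, 0, 0, 0.15], [0, 0, 0, 0, 0, 0, 0.15], [0, 0, 0.8, 0, 0, 0, 0.15], [0, 0, 0.8, 0, 0, 0, 0.15], [0, 0, 0.8, 0, 0, 0, 0.15], [0, 0, 0.8, 0, 0, 0, 0.15], [0, 0, 0.7, 0, 0, 0, 0.15], [0, 0, 0.6, 0, 0, 0, 0.15]]]'

```text
time: 4.1
tcp_pos: [0.6409, 0.2134, 0.1053]
tool_rot: [0.707, 0.707, -0.001, -0.001]
force: [-0.4, 0.3, -0.1]
finger_gap: 0.575
grip_force: 0.0
```

>>> play_rows --moves '[[[0, 0, 0, 0, 0, 0, 0.15], [0, 0, 0, 0, 0, 0, -0.4], [0, 0, 0, 0, 0, 0, -0.4], [0, 0, 0, 0, 0, 0, -0.4], [0, 0, 0, 0, 0, 0, -0.4], [0, 0, 0, 0, 0, 0, -0.4], [0, 0, 0, 0, 0, 0, -0.4], [0, 0, 0, 0, 0, 0, -0.4], [0, 0, 0, 0, 0, 0, -0.4], [0, 0, 0, 0, 0, 0, -0.4]]]'

```text
time: 5.1
tcp_pos: [0.6442, 0.2126, 0.1087]
tool_rot: [0.708, 0.706, 0.002, 0.001]
force: [1.1, 1.1, 5.7]
finger_gap: 0.378
grip_force: 39.9
```

>>> play_rows --moves '[[[0, 0, -0.4, 0, 0, 0, -0.4], [0, 0, -0.8, 0, 0, 0, -0.4], [0, 0, -0.9, 0, 0, 0, -0.4], [0, 0, -0.9, 0, 0, 0.6, -0.4], [0, 0, -0.9, 0, 0, 1, -0.4], [0, 0, -0.8, 0, 0, 1, -0.4], [-0.5, 0.1, 0, 0, 0, 0, -0.4], [-0.9, 0.18, 0, 0, 0, 0, -0.4], [-0.9, 0.18, 0, 0, 0, 0, -0.4], [-0.9, 0.18, 0, 0, 0, 0, -0.4]]]'

```text
time: 6.1
tcp_pos: [0.6396, 0.1286, 0.2212]
tool_rot: [0.777, 0.63, -0.003, -0.001]
force: [-0.1, 0.0, -4.2]
finger_gap: 0.376
grip_force: 39.9
```

>>> play_rows --moves '[[[-0.9, 0.18, 0, 0, 0, 0, -0.4], [-0.9, 0.18, 0, 0, 0, 0, -0.4], [-0.9, 0.18, 0, 0, 0, 0, -0.4], [-0.9, 0.18, 0, 0, 0, 0, -0.4], [-0.9, 0.18, 0, 0, 0, 0, -0.4], [-0.9, 0.18, 0, 0, 0, 0, -0.4], [-0.9, 0.18, 0, 0, 0, 0, -0.4], [-0.9, 0.18, 0, 0, 0, 0, -0.4], [-0.9, 0.18, 0, 0, 0, 0, -0.4], [-0.9, 0.18, 0, 0, 0, 0, -0.4]]]'

```text
time: 7.1
tcp_pos: [0.6364, -0.1003, 0.2212]
tool_rot: [0.777, 0.63, -0.002, -0.002]
force: [0.6, 0.5, -4.4]
finger_gap: 0.379
grip_force: 39.9
```

>>> play_rows --moves '[[[-0.9, 0.18, 0, 0, 0, 0, -0.4], [-0.9, 0.18, 0, 0, 0, 0, -0.4], [-0.9, 0.18, 0, 0, 0, 0, -0.4], [-0.9, 0.18, 0, 0, 0, 0, -0.4], [-0.9, 0.18, 0, 0, 0, 0, -0.4], [-0.9, 0.18, 0, 0, 0, 0, -0.4], [-0.9, 0.18, 0, 0, 0, 0, -0.4], [0, 0, 0, 0, 0, 0, -0.4], [0, 0, 0, 0, 0, 0, -0.4], [0, 0, 0, 0, 0, 0, -0.4]]]'

```text
time: 8.1
tcp_pos: [0.6363, -0.2588, 0.2234]
tool_rot: [0.777, 0.629, -0.0, -0.001]
force: [0.7, -0.6, -4.9]
finger_gap: 0.382
grip_force: 39.9
```

```bash
python3 - <<'E'
from h import *
o=observe(); print(o["tcp_pos"],o["tool_rot"],o["finger_gap"])
c=read_camera("side"); cv2.imwrite("pics/s1.png",c["color"])
E
```

```text
[ 0.63633166 -0.25876244  0.22344535] [ 7.77090094e-01  6.29388433e-01 -2.21950144e-04 -1.06607144e-03] 0.3818045751657529
```

View pics/s1.png

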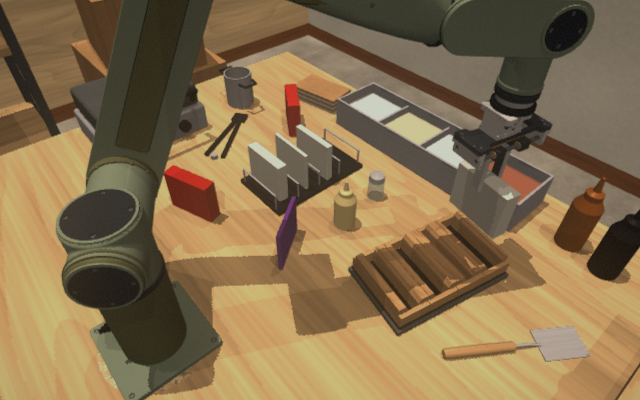

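Board d is held above the far, widest slot (side view about 490, 200). I correct by 2–3 mm and lower it.

>>> play_rows --moves '[[[-0.1, 0.11, 0, 0, 0, 0, -0.4], [0, 0, 0.5, 0, 0, 0, -0.4], [0, 0, 0.5, 0, 0, 0, -0.4], [0, 0, 0.5, 0, 0, 0, -0.4], [0, 0, 0.5, 0, 0, 0, -0.4], [0, 0, 0.5, 0, 0, 0, -0.4], [0, 0, 0.5, 0, 0, 0, -0.4], [0, 0, 0.5, 0, 0, 0, -0.4], [0, 0, 0.4, 0, 0, 0, -0.4], [0, 0, 0, 0, 0, 0, -0.4]]]'

```text
time: 9.15
tcp_pos: [0.6377, -0.2617, 0.1243]
tool_rot: [0.777, 0.629, -0.001, -0.002]
force: [0.3, 0.2, -4.3]
finger_gap: 0.38
grip_force: 39.9
```

>>> play_rows --moves '[[[0, 0, 0.15, 0, 0, 0, -0.4], [0, 0, 0.1, 0, 0, 0, -0.4], [0, 0, 0.03, 0, 0, 0, -0.4], [0, 0, 0, 0, 0, 0, -0.4], [0, 0, 0, 0, 0, 0, -0.4], [0, 0, 0, 0, 0, 0, -0.4], [0, 0, 0, 0, 0, 0, -0.4], [0, 0, 0, 0, 0, 0, -0.4], [0, 0, 0, 0, 0, 0, -0.4], [0, 0, 0, 0, 0, 0, -0.4]]]'

```text
time: 10.15
tcp_pos: [0.6391, -0.2624, 0.12]
tool_rot: [0.777, 0.629, 0.0, 0.0]
force: [0.2, 0.5, -4.5]
finger_gap: 0.382
grip_force: 39.9
```

>>> play_rows --moves '[[[0, 0, 0.08, 0, 0, 0, -0.4], [0, 0, 0.05, 0, 0, 0, -0.4], [0, 0, 0, 0, 0, 0, -0.4], [0, 0, 0, 0, 0, 0, 0.1], [0, 0, 0, 0, 0, 0, 0.1], [0, 0, 0, 0, 0, 0, 0.1], [0, 0, 0, 0, 0, 0, 0.1], [0, 0, 0, 0, 0, 0, 0.1], [0, 0, -0.3, 0, 0, 0, 0.1], [0, 0, -0.8, 0, 0, 0, 0.1]]]'

```text
time: 11.15
tcp_pos: [0.6374, -0.2616, 0.1422]
tool_rot: [0.777, 0.629, -0.001, -0.002]
force: [0.4, -0.1, 0.4]
finger_gap: 0.554
grip_force: 0.0
```

>>> play_rows --moves '[[[0, 0, -1, 0, 0, 0, -0.2], [0, 0, -1, 0, 0, 0, -0.2], [0, 0, -1, 0, 0, 0, -0.2], [0, 0, 0, 0, 0, -0.9, -0.2], [0, 0, 0, 0, 0, -0.9, -0.2], [0, 0, 0, 0, 0, -0.85, -0.2], [0.98, -0.15, 0, 0, 0, 0, -0.2], [0.98, -0.15, 0, 0, 0, 0, -0.2], [0.98, -0.15, 0, 0, 0, 0, -0.2], [0.98, -0.15, 0, 0, 0, 0, -0.2]]]'

```text
time: 12.15
tcp_pos: [0.6238, -0.1637, 0.2199]
tool_rot: [0.707, 0.708, 0.0, 0.0]
force: [1.2, -0.3, -0.4]
finger_gap: 0.399
grip_force: 0.0
```

```bash
python3 - <<'E'
from h import *
o=observe(); print(o["tcp_pos"],o["tool_rot"],o["finger_gap"])
c=read_camera("side"); cv2.imwrite("pics/s2.png",c["color"])
P=cloud(read_camera("top"));Z=P[...,2]
m=(Z>0.105)&(Z<0.15); m[:, :375]=0; m[:,470:]=0; m[:105]=0; m[230:]=0
q=P[m]; print(len(q), cv2.minAreaRect((q[:,:2]*1000).astype(np.float32)) if len(q)>9 else 0, q[:,2].mean() if len(q) else 0)
E
```

```text
[ 0.6238033  -0.1636697   0.21993856] [7.06506919e-01 7.07706004e-01 1.98435891e-04 3.83654842e-04] 0.39932874994017986
193 ((640.09423828125, -261.1385498046875), (40.441978454589844, 37.76667785644531), 76.1419906616211) 0.12812294917665024
```

View pics/s2.png

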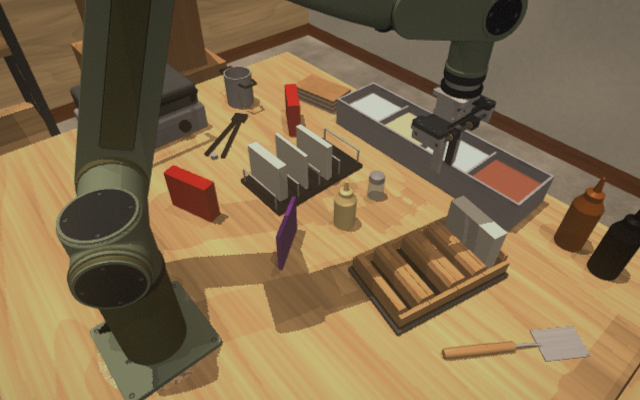

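Board d stands in its slot (side view about 478, 230). Next is board b, second from the far end.

>>> play_rows --moves '[[[0.92, -0.14, 0, 0, 0, 0, -0.25], [0.92, -0.14, 0, 0, 0, 0, -0.25], [0.92, -0.14, 0, 0, 0, 0, -0.25], [0.92, -0.14, 0, 0, 0, 0, -0.25], [0.92, -0.14, 0, 0, 0, 0, -0.25], [0.92, -0.14, 0, 0, 0, 0, -0.25], [0.92, -0.14, 0, 0, 0, 0, -0.25], [0.92, -0.14, 0, 0, 0, 0, -0.25], [0.92, -0.14, 0, 0, 0, 0, -0.25], [0.92, -0.14, 0, 0, 0, 0, -0.25]]]'

```text
time: 13.25
tcp_pos: [0.5889, 0.0654, 0.2198]
tool_rot: [0.707, 0.708, 0.0, 0.001]
force: [-0.0, 0.3, 0.1]
finger_gap: 0.376
grip_force: 0.0
```

>>> play_rows --moves '[[[0.92, -0.14, 0, 0, 0, 0, -0.25], [0.92, -0.14, 0, 0, 0, 0, -0.25], [0.92, -0.14, 0, 0, 0, 0, -0.25], [0.92, -0.14, 0, 0, 0, 0, -0.25], [0.6, -0.1, 0, 0, 0, 0, -0.25], [0, 0, 0.6, 0, 0, 0, -0.25], [0, 0, 0.6, 0, 0, 0, -0.25], [0, 0, 0.6, 0, 0, 0, -0.25], [0, 0, 0, 0, 0, 0, -0.25], [0, 0, 0, 0, 0, 0, -0.25]]]'

```text
time: 14.25
tcp_pos: [0.5712, 0.1715, 0.1728]
tool_rot: [0.707, 0.707, -0.001, -0.001]
force: [-0.6, -0.3, -0.2]
finger_gap: 0.374
grip_force: 0.0
```

>>> play_rows --moves '[[[0.9, 0, 0, 0, 0, 0, -0.25], [0, 0, 0.4, 0, 0, 0, -0.25], [0, 0, 0.6, 0, 0, 0, -0.25], [0, 0, 0.6, 0, 0, 0, -0.25], [0, 0, 0.6, 0, 0, 0, -0.25], [0, 0, 0.4, 0, 0, 0, -0.25], [0, 0, 0, 0, 0, 0, -0.25], [0, 0, 0, 0, 0, 0, -0.25], [0, 0, 0, 0, 0, 0, -0.8], [0, 0, 0, 0, 0, 0, -0.8]]]'

```text
time: 15.25
tcp_pos: [0.5724, 0.1951, 0.1102]
tool_rot: [0.706, 0.708, 0.001, 0.001]
force: [-0.4, -1.1, 1.2]
finger_gap: 0.238
grip_force: 0.0
```

>>> play_rows --moves '[[[0, 0, 0, 0, 0, 0, -0.8], [0, 0, 0, 0, 0, 0, -0.8], [0, 0, 0, 0, 0, 0, -0.8], [0, 0, 0, 0, 0, 0, -0.8], [0, 0, 0, 0, 0, 0, -0.8], [0, 0, 0, 0, 0, 0, -0.8], [0, 0, 0, 0, 0, 0, -0.8], [0, 0, 0, 0, 0, 0, -0.8], [0, 0, 0, 0, 0, 0, -0.8], [0, 0, 0, 0, 0, 0, -0.8]]]'

```text
time: 16.25
tcp_pos: [0.5722, 0.1951, 0.1101]
tool_rot: [0.706, 0.708, 0.001, 0.0]
force: [0.1, 0.2, 5.9]
finger_gap: 0.187
grip_force: 40.0
```

>>> play_rows --moves '[[[0, 0, -0.5, 0, 0, 0, -0.8], [0, 0, -0.9, 0, 0, 0, -0.8], [0, 0, -0.9, 0, 0, 0, -0.8], [0, 0, -0.9, 0, 0, 0, -0.8], [0, 0, -0.9, 0, 0, 0.68, -0.8], [0, 0, -0.9, 0, 0, 1, -0.8], [0, 0, -0.9, 0, 0, 1, -0.8], [0, 0, -0.7, 0, 0, 0, -0.8], [-0.5, -0.06, 0, 0, 0, 0, -0.8], [-0.9, -0.12, 0, 0, 0, 0, -0.8]]]'

```text
time: 17.25
tcp_pos: [0.5593, 0.1616, 0.2733]
tool_rot: [0.777, 0.629, -0.0, -0.0]
force: [-0.3, 0.1, -3.5]
finger_gap: 0.187
grip_force: 39.9
```

>>> play_rows --moves '[[[-0.9, -0.12, 0, 0, 0, 0, -0.8], [-0.9, -0.12, 0, 0, 0, 0, -0.8], [-0.9, -0.12, 0, 0, 0, 0, -0.8], [-0.9, -0.12, 0, 0, 0, 0, -0.8], [-0.9, -0.12, 0, 0, 0, 0, -0.8], [-0.9, -0.12, 0, 0, 0, 0, -0.8], [-0.9, -0.12, 0, 0, 0, 0, -0.8], [-0.9, -0.12, 0, 0, 0, 0, -0.8], [-0.9, -0.12, 0, 0, 0, 0, -0.8], [-0.9, -0.12, 0, 0, 0, 0, -0.8]]]'

```text
time: 18.25
tcp_pos: [0.4809, -0.053, 0.2721]
tool_rot: [0.778, 0.628, -0.001, -0.001]
force: [-0.5, 0.6, -3.2]
finger_gap: 0.187
grip_force: 39.9
```

>>> play_rows --moves '[[[-0.9, -0.12, 0, 0, 0, 0, -0.8], [-0.9, -0.12, 0, 0, 0, 0, -0.8], [-0.9, -0.12, 0, 0, 0, 0, -0.8], [-0.9, -0.12, 0, 0, 0, 0, -0.8], [-0.9, -0.12, 0, 0, 0, 0, -0.8], [-0.9, -0.12, 0, 0, 0, 0, -0.8], [-0.9, -0.1, 0, 0, 0, 0, -0.8], [-0.7, -0.08, 0, 0, 0, 0, -0.8], [0, 0, 0, 0, 0, 0, -0.8], [0, 0, 0, 0, 0, 0, -0.8]]]'

```text
time: 19.25
tcp_pos: [0.423, -0.2178, 0.2727]
tool_rot: [0.778, 0.628, -0.0, -0.002]
force: [-0.7, 0.1, -3.6]
finger_gap: 0.185
grip_force: 39.9
```

>>> play_rows --moves '[[[0, 0.16, 0, 0, 0, 0, -0.8], [0, 0, 0.5, 0, 0, 0, -0.8], [0, 0, 0.8, 0, 0, 0, -0.8], [0, 0, 0.8, 0, 0, 0, -0.8], [0, 0, 0.7, 0, 0, 0, -0.8], [0, 0, 0.5, 0, 0, 0, -0.8], [0, 0, 0.4, 0, 0, 0, -0.8], [0, 0, 0, 0, 0, 0, -0.8], [0, 0, 0, 0, 0, 0, -0.8], [0, 0, 0, 0, 0, 0, -0.8]]]'

```text
time: 20.25
tcp_pos: [0.4289, -0.2196, 0.1827]
tool_rot: [0.778, 0.628, 0.0, 0.001]
force: [0.3, 0.9, -3.0]
finger_gap: 0.19
grip_force: 39.9
```

```bash
python3 - <<'E'
from h import *
o=observe(); print(o["tcp_pos"],o["tool_rot"],o["finger_gap"])
c=read_camera("side"); cv2.imwrite("pics/s3.png",cv2.resize(c["color"][130:340,320:560],None,fx=2.5,fy=2.5))
E
```

```text
[ 0.42886468 -0.21958555  0.1827181 ] [7.78052060e-01 6.28198893e-01 2.58017035e-04 1.03759732e-03] 0.1902800833940744
```

View pics/s3.png

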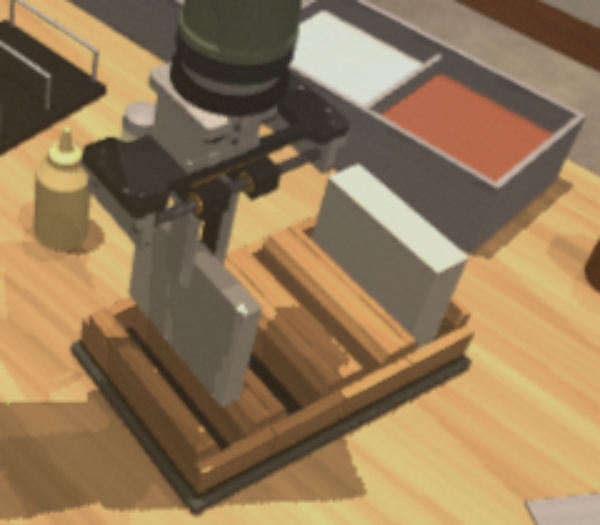

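Board b hangs over the nearest slot (crop about 200, 330), in line with it. I lower it.

>>> play_rows --moves '[[[0, -0.05, 0.3, 0, 0, 0, -0.8], [0, 0, 0.4, 0, 0, 0, -0.8], [0, 0, 0.4, 0, 0, 0, -0.8], [0, 0, 0.4, 0, 0, 0, -0.8], [0, 0, 0.4, 0, 0, 0, -0.8], [0, 0, 0.3, 0, 0, 0, -0.8], [0, 0, 0.1, 0, 0, 0, -0.8], [0, 0, 0, 0, 0, 0, -0.8], [0, 0, 0, 0, 0, 0, -0.8], [0, 0, 0, 0, 0, 0, -0.8]]]'

```text
time: 21.3
tcp_pos: [0.4274, -0.2192, 0.1248]
tool_rot: [0.778, 0.628, 0.0, 0.001]
force: [-1.0, 0.7, -3.0]
finger_gap: 0.188
grip_force: 39.9
```

>>> play_rows --moves '[[[0, 0, 0.12, 0, 0, 0, -0.8], [0, 0, 0.12, 0, 0, 0, -0.8], [0, 0, 0, 0, 0, 0, -0.8], [0, 0, 0, 0, 0, 0, -0.8], [0, 0, 0, 0, 0, 0, -0.8], [0, 0, 0, 0, 0, 0, -0.8], [0, 0, 0, 0, 0, 0, -0.8], [0, 0, 0, 0, 0, 0, -0.8], [0, 0, 0, 0, 0, 0, -0.8], [0, 0, 0, 0, 0, 0, -0.8]]]'

```text
time: 22.3
tcp_pos: [0.4269, -0.2188, 0.1182]
tool_rot: [0.778, 0.628, -0.0, 0.0]
force: [0.1, -0.5, -3.0]
finger_gap: 0.191
grip_force: 40.0
```

>>> play_rows --moves '[[[0, 0, 0.04, 0, 0, 0, -0.25], [0, 0, 0, 0, 0, 0, -0.25], [0, 0, 0, 0, 0, 0, -0.25], [0, 0, 0, 0, 0, 0, -0.25], [0, 0, 0, 0, 0, 0, -0.25], [0, 0, -0.3, 0, 0, 0, -0.25], [0, 0, -0.8, 0, 0, 0, -0.25], [0, 0, -1, 0, 0, 0, -0.25], [0, 0, -1, 0, 0, 0, -0.25], [0, 0, -1, 0, 0, -0.65, -0.4]]]'

```text
time: 23.3
tcp_pos: [0.4269, -0.2188, 0.2213]
tool_rot: [0.761, 0.649, 0.0, 0.0]
force: [0.8, 0.7, -0.2]
finger_gap: 0.323
grip_force: 0.0
```

>>> play_rows --moves '[[[0, 0, 0, 0, 0, -1, -0.4], [0, 0, 0, 0, 0, -1, -0.4], [0.95, 0.17, 0, 0, 0, 0, -0.4], [0.95, 0.17, 0, 0, 0, 0, -0.4], [0.95, 0.17, 0, 0, 0, 0, -0.4], [0.95, 0.17, 0, 0, 0, 0, -0.4], [0.95, 0.17, 0, 0, 0, 0, -0.4], [0.95, 0.17, 0, 0, 0, 0, -0.4], [0.95, 0.17, 0, 0, 0, 0, -0.4], [0.95, 0.17, 0, 0, 0, 0, -0.4]]]'

```text
time: 24.3
tcp_pos: [0.4612, -0.0279, 0.2204]
tool_rot: [0.707, 0.707, 0.0, 0.0]
force: [0.8, -0.4, 0.9]
finger_gap: 0.3
grip_force: 0.0
```

>>> play_rows --moves '[[[0.95, 0.17, 0, 0, 0, 0, -0.4], [0.95, 0.17, 0, 0, 0, 0, -0.4], [0.95, 0.17, 0, 0, 0, 0, -0.4], [0.95, 0.17, 0, 0, 0, 0, -0.4], [0.95, 0.17, 0, 0, 0, 0, -0.4], [0.95, 0.17, 0, 0, 0, 0, -0.4], [0.95, 0.17, 0, 0, 0, 0, -0.4], [0.95, 0.17, 0, 0, 0, 0, -0.4], [0.7, 0.1, 0, 0, 0, 0, -0.4], [0, 0, 0, 0, 0, 0, -0.4]]]'

```text
time: 25.3
tcp_pos: [0.4977, 0.1804, 0.2202]
tool_rot: [0.706, 0.708, 0.0, 0.0]
force: [-0.5, -0.3, 0.1]
finger_gap: 0.297
grip_force: 0.0
```

```bash
python3 - <<'E'
from h import *
o=observe(); print(o["tcp_pos"],o["tool_rot"],o["finger_gap"])
P=cloud(read_camera("top"));Z=P[...,2]; o=observe(); print(o["tcp_pos"])
m=(Z>0.105)&(Z<0.15); m[:, :375]=0; m[:,470:]=0; m[:105]=0; m[230:]=0
n,l,s,ce=cv2.connectedComponentsWithStats(m.astype(np.uint8))
for i in range(1,n):
    q=P[l==i]
    if len(q)>40: print(len(q), cv2.minAreaRect((q[:,:2]*1000).astype(np.float32)), np.percentile(q[:,2],[50,90]))
E
```

```text
[0.49772673 0.18035082 0.22024194] [7.06230575e-01 7.07981767e-01 4.38316274e-04 3.02282303e-05] 0.29692503896100075
[0.49757041 0.17911183 0.22005919]
751 ((639.7577514648438, -264.0257263183594), (130.65431213378906, 38.56361770629883), 78.59392547607422) [0.12968826 0.13269681]
373 ((426.8655700683594, -218.99026489257812), (129.72348022460938, 18.533740997314453), 77.79712677001953) [0.12970412 0.1331006 ]
```

Boards d and b are both seated (tops at 0.130). Now board a.

>>> play_rows --moves '[[[0.6, 0.1, 0, 0, 0, 0, -0.4], [0.36, 0.05, 0, 0, 0, 0, -0.4], [0, 0, 0.6, 0, 0, 0, -0.4], [0, 0, 0.8, 0, 0, 0, -0.4], [0, 0, 0.8, 0, 0, 0, -0.4], [0, 0, 0.8, 0, 0, 0, -0.4], [0, 0, 0.8, 0, 0, 0, -0.4], [0, 0, 0.6, 0, 0, 0, -0.4], [0, 0, 0, 0, 0, 0, -0.4], [0, 0, 0, 0, 0, 0, -0.4]]]'

```text
time: 26.35
tcp_pos: [0.5015, 0.2027, 0.1098]
tool_rot: [0.707, 0.707, -0.0, -0.0]
force: [-0.7, 0.2, -0.2]
finger_gap: 0.299
grip_force: 0.0
```

>>> play_rows --moves '[[[0, 0, 0, 0, 0, 0, -1], [0, 0, 0, 0, 0, 0, -1], [0, 0, 0, 0, 0, 0, -1], [0, 0, 0, 0, 0, 0, -1], [0, 0, 0, 0, 0, 0, -1], [0, 0, 0, 0, 0, 0, -1], [0, 0, 0, 0, 0, 0, -1], [0, 0, 0, 0, 0, 0, -1], [0, 0, 0, 0, 0, 0, -1], [0, 0, 0, 0, 0, 0, -1]]]'

```text
time: 27.35
tcp_pos: [0.5021, 0.2028, 0.1108]
tool_rot: [0.707, 0.707, 0.001, 0.0]
force: [-0.6, -0.6, 5.9]
finger_gap: 0.104
grip_force: 40.0
```

>>> play_rows --moves '[[[0, 0, -0.5, 0, 0, 0, -1], [0, 0, -0.9, 0, 0, 0, -1], [0, 0, -0.9, 0, 0, 0, -1], [0, 0, -0.9, 0, 0, 0, -1], [0, 0, -0.9, 0, 0, 0.65, -1], [0, 0, -0.9, 0, 0, 1, -1], [0, 0, -0.9, 0, 0, 1, -1], [0, 0, -0.7, 0, 0, 0, -1], [-0.5, 0.18, 0, 0, 0, 0, -1], [-0.9, 0.33, 0, 0, 0, 0, -1]]]'

```text
time: 28.35
tcp_pos: [0.5061, 0.1656, 0.2745]
tool_rot: [0.777, 0.629, -0.0, 0.0]
force: [1.1, -0.5, -1.6]
finger_gap: 0.104
grip_force: 40.0
```

>>> play_rows --moves '[[[-0.9, 0.33, 0, 0, 0, 0, -1], [-0.9, 0.33, 0, 0, 0, 0, -1], [-0.9, 0.33, 0, 0, 0, 0, -1], [-0.9, 0.33, 0, 0, 0, 0, -1], [-0.9, 0.33, 0, 0, 0, 0, -1], [-0.9, 0.33, 0, 0, 0, 0, -1], [-0.9, 0.33, 0, 0, 0, 0, -1], [-0.9, 0.33, 0, 0, 0, 0, -1], [-0.9, 0.33, 0, 0, 0, 0, -1], [-0.9, 0.33, 0, 0, 0, 0, -1]]]'

```text
time: 29.35
tcp_pos: [0.5384, -0.0733, 0.2729]
tool_rot: [0.778, 0.628, -0.001, -0.001]
force: [1.1, 0.1, -1.0]
finger_gap: 0.103
grip_force: 40.0
```

>>> play_rows --moves '[[[-0.9, 0.33, 0, 0, 0, 0, -1], [-0.9, 0.33, 0, 0, 0, 0, -1], [-0.9, 0.33, 0, 0, 0, 0, -1], [-0.9, 0.33, 0, 0, 0, 0, -1], [-0.9, 0.33, 0, 0, 0, 0, -1], [-0.9, 0.33, 0, 0, 0, 0, -1], [-0.9, 0.33, 0, 0, 0, 0, -1], [-0.5, 0.2, 0, 0, 0, 0, -1], [0, 0, 0, 0, 0, 0, -1], [0, 0, 0, 0, 0, 0, -1]]]'

```text
time: 30.35
tcp_pos: [0.5645, -0.2505, 0.2738]
tool_rot: [0.778, 0.628, -0.0, -0.001]
force: [0.5, 0.7, -1.7]
finger_gap: 0.103
grip_force: 40.0
```

>>> play_rows --moves '[[[0.05, 0.11, 0, 0, 0, 0, -1], [0, 0, 0.5, 0, 0, 0, -1], [0, 0, 0.8, 0, 0, 0, -1], [0, 0, 0.8, 0, 0, 0, -1], [0, 0, 0.7, 0, 0, 0, -1], [0, 0, 0.5, 0, 0, 0, -1], [0, 0, 0.4, 0, 0, 0, -1], [0, 0, 0, 0, 0, 0, -1], [0, 0, 0, 0, 0, 0, -1], [0, 0, 0, 0, 0, 0, -1]]]'

```text
time: 31.35
tcp_pos: [0.5689, -0.2508, 0.1835]
tool_rot: [0.778, 0.628, 0.0, 0.001]
force: [0.3, -0.4, -0.8]
finger_gap: 0.106
grip_force: 40.0
```

```bash
python3 - <<'E'
from h import *
o=observe(); print(o["tcp_pos"],o["tool_rot"],o["finger_gap"])
c=read_camera("side"); cv2.imwrite("pics/s4.png",cv2.resize(c["color"][130:340,320:560],None,fx=2.5,fy=2.5))
print(observe()["tcp_pos"])
E
```

```text
[ 0.56885449 -0.25078312  0.18346629] [7.78052945e-01 6.28197585e-01 3.94817130e-04 1.11949694e-03] 0.10550284810194199
[ 0.56881109 -0.25079753  0.1835102 ]
```

View pics/s4.png

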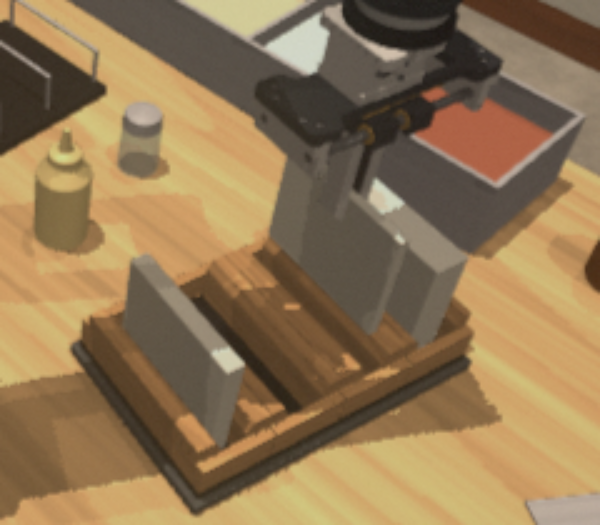

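Board a hangs over the narrow slot (crop about 340, 290), next to board d. I lower it.

>>> play_rows --moves '[[[0, -0.05, 0.3, 0, 0, 0, -1], [0, 0, 0.4, 0, 0, 0, -1], [0, 0, 0.4, 0, 0, 0, -1], [0, 0, 0.4, 0, 0, 0, -1], [0, 0, 0.4, 0, 0, 0, -1], [0, 0, 0.3, 0, 0, 0, -1], [0, 0, 0.1, 0, 0, 0, -1], [0, 0, 0, 0, 0, 0, -1], [0, 0, 0, 0, 0, 0, -1], [0, 0, 0, 0, 0, 0, -1]]]'

```text
time: 32.4
tcp_pos: [0.5674, -0.2504, 0.1254]
tool_rot: [0.778, 0.628, 0.0, 0.001]
force: [0.2, -0.8, -1.7]
finger_gap: 0.101
grip_force: 40.0
```

>>> play_rows --moves '[[[0, 0, 0.12, 0, 0, 0, -1], [0, 0, 0.12, 0, 0, 0, -1], [0, 0, 0, 0, 0, 0, -1], [0, 0, 0, 0, 0, 0, -1], [0, 0, 0, 0, 0, 0, -1], [0, 0, 0, 0, 0, 0, -1], [0, 0, 0, 0, 0, 0, -1], [0, 0, 0, 0, 0, 0, -1], [0, 0, 0, 0, 0, 0, -1], [0, 0, 0, 0, 0, 0, -1]]]'

```text
time: 33.4
tcp_pos: [0.5669, -0.2502, 0.1188]
tool_rot: [0.778, 0.628, -0.0, 0.0]
force: [0.9, -0.6, -0.3]
finger_gap: 0.106
grip_force: 40.0
```

>>> play_rows --moves '[[[0, 0, 0.04, 0, 0, 0, -0.4], [0, 0, 0, 0, 0, 0, -0.4], [0, 0, 0, 0, 0, 0, -0.4], [0, 0, 0, 0, 0, 0, -0.4], [0, 0, 0, 0, 0, 0, -0.4], [0, 0, -0.3, 0, 0, 0, -0.4], [0, 0, -0.8, 0, 0, 0, -0.4], [0, 0, -1, 0, 0, 0, -0.4], [0, 0, -1, 0, 0, 0, -0.4], [0, 0, -1, 0, 0, -0.65, -0.1]]]'

```text
time: 34.4
tcp_pos: [0.5669, -0.2501, 0.2219]
tool_rot: [0.761, 0.649, 0.0, 0.0]
force: [0.4, -0.4, -0.5]
finger_gap: 0.352
grip_force: 0.0
```

>>> play_rows --moves '[[[0, 0, 0, 0, 0, -1, -0.1], [0, 0, 0, 0, 0, -1, -0.1], [0.95, -0.3, 0, 0, 0, 0, -0.1], [0.95, -0.3, 0, 0, 0, 0, -0.1], [0.95, -0.3, 0, 0, 0, 0, -0.1], [0.95, -0.3, 0, 0, 0, 0, -0.1], [0.95, -0.3, 0, 0, 0, 0, -0.1], [0.95, -0.3, 0, 0, 0, 0, -0.1], [0.95, -0.3, 0, 0, 0, 0, -0.1], [0.95, -0.3, 0, 0, 0, 0, -0.1]]]'

```text
time: 35.4
tcp_pos: [0.5068, -0.0592, 0.221]
tool_rot: [0.707, 0.707, 0.0, 0.0]
force: [0.1, -0.4, -0.9]
finger_gap: 0.448
grip_force: 0.0
```

>>> play_rows --moves '[[[0.95, -0.3, 0, 0, 0, 0, -0.1], [0.95, -0.3, 0, 0, 0, 0, -0.1], [0.95, -0.3, 0, 0, 0, 0, -0.1], [0.95, -0.3, 0, 0, 0, 0, -0.1], [0.95, -0.3, 0, 0, 0, 0, -0.1], [0.95, -0.3, 0, 0, 0, 0, -0.1], [0.95, -0.3, 0, 0, 0, 0, -0.1], [0.95, -0.3, 0, 0, 0, 0, -0.1], [0.95, -0.3, 0, 0, 0, 0, -0.1], [0, 0, 0, 0, 0, 0, -0.1]]]'

```text
time: 36.4
tcp_pos: [0.4388, 0.1557, 0.2209]
tool_rot: [0.706, 0.708, 0.001, -0.0]
force: [0.2, -0.1, 0.2]
finger_gap: 0.453
grip_force: 0.0
```

```bash
python3 - <<'E'
from h import *
P=cloud(read_camera("top"));Z=P[...,2]; o=observe(); print(o["tcp_pos"],o["tool_rot"],o["finger_gap"])
m=(Z>0.105)&(Z<0.15); m[:, :375]=0; m[:,470:]=0; m[:105]=0; m[230:]=0
n,l,s,ce=cv2.connectedComponentsWithStats(m.astype(np.uint8))
for i in range(1,n):
    q=P[l==i]
    if len(q)>40: print(len(q), cv2.minAreaRect((q[:,:2]*1000).astype(np.float32)), np.percentile(q[:,2],[50,90]))
E
```

```text
[0.43939054 0.15444495 0.22083341] [7.06280261e-01 7.07932104e-01 3.08756233e-04 4.83741688e-04] 0.45132742376867896
749 ((639.4857788085938, -264.42999267578125), (130.01284790039062, 37.950233459472656), 78.86080169677734) [0.12969143 0.13286497]
265 ((567.153076171875, -249.1099853515625), (129.78326416015625, 11.500709533691406), 77.48409271240234) [0.12813979 0.13181163]
372 ((426.74029541015625, -218.74191284179688), (130.11874389648438, 18.47278594970703), 77.96009063720703) [0.12955393 0.13279458]
```

Board a is seated too. Last, board c.

>>> play_rows --moves '[[[0.9, -0.2, 0, 0, 0, 0, -0.1], [0.8, -0.2, 0, 0, 0, 0, -0.1], [0.45, -0.04, 0, 0, 0, 0, -0.1], [0, 0, 0, 0, 0, 0, -0.1], [0, 0, 0.6, 0, 0, 0, -0.1], [0, 0, 0.6, 0, 0, 0, -0.1], [0, 0, 0.6, 0, 0, 0, -0.1], [0, 0, 0.6, 0, 0, 0, -0.1], [0, 0, 0, 0, 0, 0, -0.1], [0, 0, 0, 0, 0, 0, -0.1]]]'

```text
time: 37.45
tcp_pos: [0.4289, 0.2066, 0.1603]
tool_rot: [0.708, 0.707, -0.0, 0.0]
force: [-0.6, -0.3, 0.4]
finger_gap: 0.451
grip_force: 0.0
```

>>> play_rows --moves '[[[0, 0, 0.6, 0, 0, 0, -0.1], [0, 0, 0.6, 0, 0, 0, -0.1], [0, 0, 0.5, 0, 0, 0, -0.1], [0, 0, 0.3, 0, 0, 0, -0.1], [0, 0, 0, 0, 0, 0, -0.1], [0, 0, 0, 0, 0, 0, -0.1], [0, 0, 0, 0, 0, 0, -0.6], [0, 0, 0, 0, 0, 0, -0.6], [0, 0, 0, 0, 0, 0, -0.6], [0, 0, 0, 0, 0, 0, -0.6]]]'

```text
time: 38.45
tcp_pos: [0.4288, 0.2076, 0.1108]
tool_rot: [0.707, 0.707, 0.0, 0.0]
force: [-1.5, -0.4, 3.7]
finger_gap: 0.283
grip_force: 39.9
```

>>> play_rows --moves '[[[0, 0, 0, 0, 0, 0, -0.6], [0, 0, 0, 0, 0, 0, -0.6], [0, 0, 0, 0, 0, 0, -0.6], [0, 0, 0, 0, 0, 0, -0.6], [0, 0, 0, 0, 0, 0, -0.6], [0, 0, 0, 0, 0, 0, -0.6], [0, 0, 0, 0, 0, 0, -0.6], [0, 0, 0, 0, 0, 0, -0.6], [0, 0, 0, 0, 0, 0, -0.6], [0, 0, 0, 0, 0, 0, -0.6]]]'

```text
time: 39.45
tcp_pos: [0.4289, 0.2076, 0.1108]
tool_rot: [0.707, 0.707, 0.0, 0.0]
force: [-1.4, -0.6, 5.2]
finger_gap: 0.286
grip_force: 39.9
```

>>> play_rows --moves '[[[0, 0, -0.5, 0, 0, 0, -0.6], [0, 0, -0.9, 0, 0, 0, -0.6], [0, 0, -0.9, 0, 0, 0, -0.6], [0, 0, -0.9, 0, 0, 0, -0.6], [0, 0, -0.9, 0, 0, 0.65, -0.6], [0, 0, -0.9, 0, 0, 1, -0.6], [0, 0, -0.9, 0, 0, 1, -0.6], [0, 0, -0.7, 0, 0, 0, -0.6], [-0.5, 0.2, 0, 0, 0, 0, -0.6], [-0.9, 0.34, 0, 0, 0, 0, -0.6]]]'

```text
time: 40.45
tcp_pos: [0.4338, 0.17, 0.2744]
tool_rot: [0.777, 0.629, -0.001, -0.0]
force: [0.1, -0.5, -4.9]
finger_gap: 0.285
grip_force: 39.9
```

>>> play_rows --moves '[[[-0.9, 0.34, 0, 0, 0, 0, -0.6], [-0.9, 0.34, 0, 0, 0, 0, -0.6], [-0.9, 0.34, 0, 0, 0, 0, -0.6], [-0.9, 0.34, 0, 0, 0, 0, -0.6], [-0.9, 0.34, 0, 0, 0, 0, -0.6], [-0.9, 0.34, 0, 0, 0, 0, -0.6], [-0.9, 0.34, 0, 0, 0, 0, -0.6], [-0.9, 0.34, 0, 0, 0, 0, -0.6], [-0.9, 0.34, 0, 0, 0, 0, -0.6], [-0.9, 0.34, 0, 0, 0, 0, -0.6]]]'

```text
time: 41.45
tcp_pos: [0.4684, -0.069, 0.2729]
tool_rot: [0.778, 0.628, -0.001, -0.001]
force: [-0.5, 0.1, -4.3]
finger_gap: 0.286
grip_force: 39.9
```

>>> play_rows --moves '[[[-0.9, 0.34, 0, 0, 0, 0, -0.6], [-0.9, 0.34, 0, 0, 0, 0, -0.6], [-0.9, 0.34, 0, 0, 0, 0, -0.6], [-0.9, 0.34, 0, 0, 0, 0, -0.6], [-0.9, 0.34, 0, 0, 0, 0, -0.6], [-0.9, 0.34, 0, 0, 0, 0, -0.6], [-0.9, 0.34, 0, 0, 0, 0, -0.6], [0, 0, 0, 0, 0, 0, -0.6], [0, 0, 0, 0, 0, 0, -0.6], [0, 0, 0, 0, 0, 0, -0.6]]]'

```text
time: 42.45
tcp_pos: [0.494, -0.2333, 0.2739]
tool_rot: [0.778, 0.628, -0.0, -0.001]
force: [-0.8, 0.1, -4.6]
finger_gap: 0.284
grip_force: 39.9
```

>>> play_rows --moves '[[[-0.04, 0.09, 0, 0, 0, 0, -0.6], [0, 0, 0.5, 0, 0, 0, -0.6], [0, 0, 0.8, 0, 0, 0, -0.6], [0, 0, 0.8, 0, 0, 0, -0.6], [0, 0, 0.7, 0, 0, 0, -0.6], [0, 0, 0.5, 0, 0, 0, -0.6], [0, 0, 0.4, 0, 0, 0, -0.6], [0, 0, 0, 0, 0, 0, -0.6], [0, 0, 0, 0, 0, 0, -0.6], [0, 0, 0, 0, 0, 0, -0.6]]]'

```text
time: 43.45
tcp_pos: [0.4977, -0.2359, 0.1839]
tool_rot: [0.778, 0.628, 0.0, 0.001]
force: [0.0, -0.6, -4.5]
finger_gap: 0.289
grip_force: 39.9
```

```bash
python3 - <<'E'
from h import *
c=read_camera("side"); cv2.imwrite("pics/s5.png",cv2.resize(c["color"][130:340,320:560],None,fx=2.5,fy=2.5))
print(observe()["tcp_pos"])
E
```

```text
[ 0.4977157  -0.2359403   0.18391667]
```

View pics/s5.png

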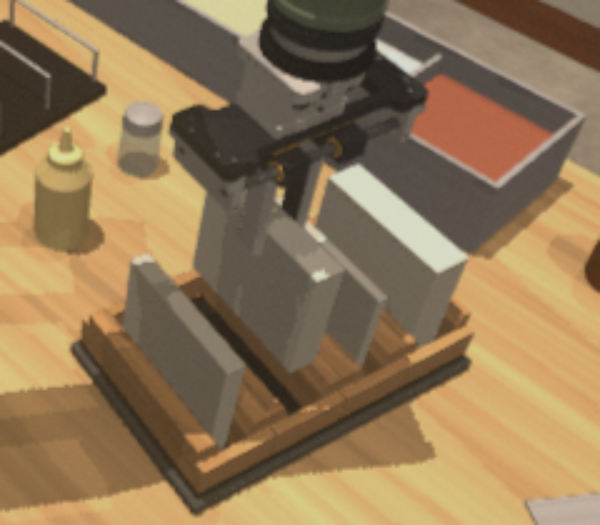

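Board c is over its slot (crop about 280, 310), with clear gaps to the boards on either side. I lower it and check.

>>> play_rows --moves '[[[0, -0.03, 0.3, 0, 0, 0, -0.6], [0, 0, 0.4, 0, 0, 0, -0.6], [0, 0, 0.4, 0, 0, 0, -0.6], [0, 0, 0.4, 0, 0, 0, -0.6], [0, 0, 0.4, 0, 0, 0, -0.6], [0, 0, 0.3, 0, 0, 0, -0.6], [0, 0, 0.1, 0, 0, 0, -0.6], [0, 0, 0, 0, 0, 0, -0.6], [0, 0, 0, 0, 0, 0, -0.6], [0, 0, 0, 0, 0, 0, -0.6]]]'

```text
time: 44.5
tcp_pos: [0.4968, -0.2356, 0.1259]
tool_rot: [0.778, 0.628, 0.0, 0.001]
force: [0.4, -0.5, -4.1]
finger_gap: 0.282
grip_force: 39.9
```

>>> play_rows --moves '[[[0, 0, 0.12, 0, 0, 0, -0.6], [0, 0, 0.12, 0, 0, 0, -0.6], [0, 0, 0, 0, 0, 0, -0.6], [0, 0, 0, 0, 0, 0, -0.6], [0, 0, 0, 0, 0, 0, -0.6], [0, 0, 0, 0, 0, 0, -0.6], [0, 0, 0, 0, 0, 0, -0.6], [0, 0, 0, 0, 0, 0, -0.6], [0, 0, 0, 0, 0, 0, -0.6], [0, 0, 0, 0, 0, 0, -0.6]]]'

```text
time: 45.5
tcp_pos: [0.4963, -0.2353, 0.1192]
tool_rot: [0.778, 0.628, -0.0, 0.0]
force: [-0.6, 0.0, -4.0]
finger_gap: 0.283
grip_force: 39.9
```

>>> play_rows --moves '[[[0, 0, 0.04, 0, 0, 0, -0.1], [0, 0, 0, 0, 0, 0, -0.1], [0, 0, 0, 0, 0, 0, -0.1], [0, 0, 0, 0, 0, 0, -0.1], [0, 0, 0, 0, 0, 0, -0.1], [0, 0, -0.3, 0, 0, 0, -0.1], [0, 0, -0.8, 0, 0, 0, -0.1], [0, 0, -1, 0, 0, 0, -0.1], [0, 0, -1, 0, 0, 0, -0.1], [0, 0, -1, 0, 0, 0, -0.1]]]'

```text
time: 46.5
tcp_pos: [0.4963, -0.2353, 0.2223]
tool_rot: [0.778, 0.628, 0.0, 0.0]
force: [-0.4, 0.4, -0.2]
finger_gap: 0.453
grip_force: 0.0
```

>>> play_rows --moves '[[[0.5, 0, -0.5, 0, 0, 0, -0.1], [0.9, 0, -0.5, 0, 0, 0, -0.1], [0.9, 0, -0.5, 0, 0, 0, -0.1], [0.9, 0, 0, 0, 0, 0, -0.1], [0.9, 0, 0, 0, 0, 0, -0.1], [0.9, 0, 0, 0, 0, 0, -0.1], [0.9, 0, 0, 0, 0, 0, -0.1], [0.9, 0, 0, 0, 0, 0, -0.1], [0.9, 0, 0, 0, 0, 0, -0.1], [0.9, 0, 0, 0, 0, 0, -0.1]]]'

```text
time: 47.5
tcp_pos: [0.5412, -0.0232, 0.2579]
tool_rot: [0.778, 0.628, -0.0, -0.0]
force: [0.3, -0.7, 0.3]
finger_gap: 0.45
grip_force: 0.0
```

>>> play_rows --moves '[[[0.9, 0, 0, 0, 0, 0, -0.1], [0.9, 0, 0, 0, 0, 0, -0.1], [0.9, 0, 0, 0, 0, 0, -0.1], [0.9, 0, 0, 0, 0, 0, -0.1], [0.9, 0, 0, 0, 0, 0, -0.1], [0.5, 0, 0, 0, 0, 0, -0.1], [0, 0, 0, 0, 0, 0, -0.1], [0, 0, 0, 0, 0, 0, -0.1], [0, 0, 0, 0, 0, 0, -0.1], [0, 0, 0, 0, 0, 0, -0.1]]]'

```text
time: 48.5
tcp_pos: [0.5678, 0.0962, 0.2582]
tool_rot: [0.778, 0.628, -0.0, 0.0]
force: [0.3, -0.7, 0.7]
finger_gap: 0.448
grip_force: 0.0
```

```bash
python3 - <<'E'
from h import *
cv2.imwrite("pics/s6.png",read_camera("side")["color"])
P=cloud(read_camera("top"));Z=P[...,2]; o=observe(); print(o["tcp_pos"],o["force"])
m=(Z>0.105)&(Z<0.15); m[:, :375]=0; m[:,470:]=0; m[:105]=0; m[230:]=0
n,l,s,ce=cv2.connectedComponentsWithStats(m.astype(np.uint8))
for i in range(1,n):
    q=P[l==i]
    if len(q)>40: print(len(q), cv2.minAreaRect((q[:,:2]*1000).astype(np.float32)), np.percentile(q[:,2],[50,90]))
b=P[165:197,328:358].reshape(-1,3); b=b[(b[:,2]>0.03)&(b[:,2]<.16)]; print("bottle",np.median(b,0))
E
```

```text
[0.5679007  0.09632859 0.2582607 ] [-0.15987201 -0.00272991 -0.20207952]
753 ((639.5538940429688, -264.04998779296875), (130.6042938232422, 38.274471282958984), 78.87477111816406) [0.12953115 0.1329699 ]
268 ((567.1845703125, -248.8541717529297), (130.0785675048828, 11.112356185913086), 77.9321517944336) [0.12849619 0.13224657]
551 ((496.0518493652344, -233.81263732910156), (131.10716247558594, 27.752107620239258), 78.44351196289062) [0.12956496 0.13256657]
374 ((426.64227294921875, -219.30746459960938), (130.70193481445312, 18.218467712402344), 77.94998168945312) [0.12939132 0.13274016]
bottle [ 0.49405679 -0.00532106  0.09113435]
```

View pics/s6.png

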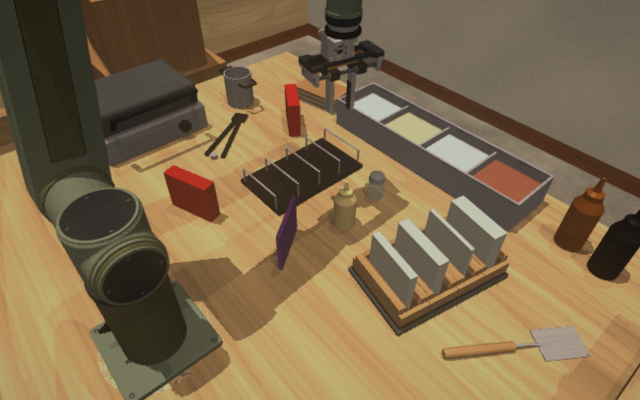

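The side view shows all four boards upright in the storage rack (about 390–480, 230–270). The drying rack is empty, the bottle stands where it was (344, 208), and the gripper touches nothing. I hand the job in.

```bash
python3 -c "
from h import *
print(finish_job())"
```

```text
the job is handed in; nothing more can be done
None
```

I moved all four boards into their matching slots, each lowered, upright and fully seated; the sauce bottle is still where it stood, and I handed the job in at about 48.6 s (no verdict came back).

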